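Tip the culture flask, then hold the reader arm at the marker

ROBOT

A 6-joint arm with a two-finger parallel gripper is mounted at the origin on the work surface. World frame = base frame: x ahead of the robot, y to its left, z up, the work surface at z = 0. Lengths are in m, angles in degrees, forces in N, time in s.
With the tool pointing down it reaches from about 0.25 to 0.725 m from the base axis. Payload 9.7 kg.
Tool frame: the origin (TCP) lies midway between the tips of the shut fingers; the grasp point (between the pads) lies 19 mm behind it (bot.pinch_z is the distance from the TCP to the grasp point, in m); z points along the fingers, y is the direction in which the jaws open and shut (so a half turn about z gives the same grasp; the last joint's range is limited). The gripper opens to 85 mm and grips with 20 to 120 N. Pads are 22 mm wide; open, the fingers measure 114 mm over their backs; the gripper's body (76 mm by 85 mm) begins 54 mm behind the grasp point. The pads swing forward as they close: fully open they stand 13 mm farther back than shut.
Start: joints at [72.135, 4.979, 10.078, 95.1, 0, 90], TCP at [0.169, 0.523, 0.231] pointing down, gripper open.
Joint ranges: [-179.16, 179.16], [-48.56, 103.87], [-65.8, 70.77], [-126.05, 130.52], [-82.76, 87.17], [-180, 180]. Speed limits (degrees/s): [127.2, 127.2, 147.25, 180, 180, 180].

INTERFACE

Orientations are given as [roll, pitch, yaw] about the fixed x, y, z axes, in that order (R = Rz(yaw) Ry(pitch) Rx(roll)).
In Python, from workcell import bot, imaging gives the robot as it stands.
- The arm moves only by the tool servo_tool, never from a script. Its argument "moves" is a list that holds one entry, the list of rows, each a list of 7 numbers: the turn, a rotation vector about the tool's x, y, z in rad, then the shift along the tool's x, y, z in cm, then the finger opening in cm, from 0 to 8.54. A call has 1 to 12 rows; each row shifts and turns the pose as measured when the row begins, along the tool's axes as they then stand; what a row does not reach is not made up. A row lasts 1/12 s, in which the tool goes at most 41.7 mm and 7.16 degrees, less where a joint would pass 70% of its speed; a pose out of reach is approached as far as the arm can. A call is refused whole if a number of a shift passes 4.17 or a number of a turn 0.125, either way. A call with a gripper value outside its range is refused whole. The fingers move at their own pace and stop on an object; "force" is the grip in N (left out, the last holds). Time passes only in rows, so rows that do not move let the fingers close. It gives the time, the measured TCP pose, the force and the opening at its end, in the units of the state.
- bot.get_obs(): the state, without advancing time (a new reading comes with each control period).
- imaging.camera(name): name is "side" or "top"; returns the picture (420x560x3 uint8, blue, green, red); there is no depth.
- imaging.calibration(name): a dict with "fx", "fy", "cx", "cy" (pixels), "camera_from_world" (4x4, takes a point from world to camera coordinates). Camera axes: x right, y down, z forward; pixel columns grow to the right and rows downward; lengths in m; the calibration is good to about 2 mm. A picture is of the moment at which its call begins. calibration takes no time and is no camera call.
- bot.job_done(): hands the job in, once; it reports no verdict.
The state is a dict: "time": time; "q": joint angles; "qd": joint speeds; "joint_efforts": joint torques, N m; "ee_pos": TCP position; "tcp_rot": TCP orientation; "wrist_force": force on the tool from outside, world axes, zero at the start; "torque": the same for the moment, N m; "opening": finger opening in m.
Only numpy, scipy, OpenCV 4.12 (cv2) and the standard library are available. Lean on these libraries where they do the work, as an engineer would, in place of code of your own. Each camera call takes 0.05 s, during which the arm holds its last target.

TASK

Press the blue paddle down to tip the culture flask in its cradle to the green line at 30 degrees (never past 40), keep it there for about a second, and let it come back level. Then grasp the black handle of the reader arm so that its red lock button is squeezed in, and pull the arm out until its orange pointer lines up with the red marker clip on the scale. The arm springs back, so finish while holding it there, button squeezed; do not shift the marker clip or disturb the bottle, tip box and tube block.

Things in the scene. Friction and masses are not known exactly. Their poses are not given: they have to be found in the camera images.
- station: Fixed flask reading station, base plate 170 x 460 x 12 mm (own x -85..85, y -130..330). Origin on the bench; own x points to the far side, y left along the sleeve, z up; yaw varies. Aluminium sleeve, 36 mm wide, top at z 168, over x = 0 from y 100 to 320 on a white column. The reader arm slides out of it towards -y, over the flask.
- cradle (a joint): Tilt of the black flask cradle, rad: 0 = level on its stop, grows as the paddle goes down and the flask's far side rises; end 0.87. Hinge along station y at station x -50, z 75 mm (paddle's top plane). Its weight (0.3 kg) brings it back, damped, in 1 to 3 s; pressing takes 2 to 5 N. White angle board beyond its red cap: ticks each 10 degrees, the 30 degree one (0.524 rad) wide and green.
- paddle (a point): Pressing point on the top face of the blue paddle, on its middle line, 70 mm from the hinge on the robot's side; level at station (-120, -22, 75) mm. Paddle 60 mm wide, 6 mm thick, ends 17 mm farther out. At 30 degrees the point is 35 mm lower and 9 mm nearer the hinge. The clear flask (84 x 116 x 36 mm, red cap) is clipped to the cradle beyond the hinge.
- boom: Reader arm: steel rod, white head (50 x 46 x 33 mm), on it a black upright handle 26 mm (station x) by 36 (y) by 48 high. Origin: centre of the head's underside, 33 mm under the handle's foot; axes as the station's. The red lock button stands 7 mm out of the handle's far (+x) face, 28 mm wide, 9 to 43 mm above its foot: 33 mm across free, 27 mm squeezed. 0.4 kg.
- grip (a point): Point to grasp: on the handle's middle axis, 28 mm above its foot, 20 mm below its top. Retracted at station (0, 75, 193) mm. Grasp from above, fingers closing along station x, one of them on the red button.
- lock (a joint): How far the red lock button is pressed in, m: 0 = out (arm latched), 0.006 = fully in; pressed along the station's -x. A spring holds it out with 2.7 N, 8 N fully in. The arm is free when it is in by more than 0.0045.
- extension (a joint): Extension of the reader arm, m, along station -y: 0 = fully in and latched (start), 0.15 = end stop. A spring pulls it in with 2.3 N at 0, about 4 N at 0.12. If let go while out it springs back until its latch pin stops it about 20 mm out; squeezing the button frees it again.
- pointer (a point): Centre of the orange pointer bar (18 mm across, 3 mm wide along y) that stands through the slot in the sleeve's top and moves with the arm; at station (0, 290, 172) mm when retracted. Black ticks each 10 mm on the sleeve's white top edges, the first at the pointer's retracted place.
- marker_line (a point): White line across the red marker clip (10 x 12 x 9 mm) on the far (+x) top edge of the sleeve; at station x 13, z 172.5 mm. The clip sits 55 to 120 mm from the pointer's retracted place towards -y, different each time. Lined up = pointer and line have the same station y. It is stiff (6 N) and stays unless pushed.
- bottle: White bottle, 48 mm across, 130 mm high, a bystander; origin at the centre of its underside.
- tip_box: Blue pipette tip box with clear lid, 80 x 115 x 60 mm, a bystander; origin at the centre of its underside.
- tube_block: Dark metal tube block 60 x 90 x 30 mm, a bystander; origin at the centre of its underside.

How it is judged (in metres and radians):
On the way, in this order (a step that is already met when the one before it is completed fails the run):
1. the flask is tipped to 30 degrees (25 to 35) and kept there for half a second (value of joint cradle between 0.436 and 0.611 rad), for 0.5 s.
2. the flask is back level (within 2 degrees) (value of joint cradle below 0.035 rad), for 0.2 s.
3. the lock button is squeezed in (value of joint lock above 0.0045 m), for 0.1 s.
At the end, for the whole second after the job is handed in: Robot holding the handle: lock button in over 4.5 mm, arm still, pointer within 4 mm of the marker line; flask level within 2 degrees; marker clip shifted under 4 mm; bottle, tip box and tube block within 20 mm of where they stood (y of pointer in the frame of marker_line between -0.004 and 0.004 m and velocity of joint extension between -0.01 and 0.01 m/s and value of joint lock above 0.0045 m and contact force between the fingers and boom above 3 N and value of joint cradle below 0.035 rad and distance of marker_line from where it was at the start of the episode below 0.004 m and distance of each of bottle, tip_box, tube_block from where it was at the start of the episode below 0.02 m); the arm keeps its last pose, push and grip.
It fails at once if the flask is tipped past 40 degrees (value of joint cradle above 0.7 rad).
It fails at once if the marker clip is shifted (distance of marker_line from where it was at the start of the episode above 0.004 m).
It fails at once if a bystander is disturbed (distance of any of bottle, tip_box, tube_block from where it was at the start of the episode above 0.02 m or angle between bottle's own z axis and vertical above 0.5 rad).
It also fails if it takes over 45 s, if anything falls off the work surface, if the arm or the gripper's body presses on something with over 40 N, if the wrist force passes 120 N, or if a joint passes its speed limit or range.

## Working session

There is one attempt and no reset: what is moved stays moved. The work goes in short steps, Python scripts to look and compute and a tool call to move; the robot and the scene stay as the last step left them, time stands still between calls to the robot, and variables do not carry over. Pictures are saved under pics/ and viewed, and the job is handed in when it is done.

Besides the shell and the picture viewer there is one more tool, called after "Emit:" as name([rows], argument=value, ...), one row to a line, values as JSON. servo_tool: Moves the arm, as the interface text tells. Its arguments: {"type":"object","properties":{"moves":{"type":"array","items":{"type":"array","items":{"type":"array","items":{"type":"number"}}}},"force":{"type":"number"}},"required":["moves"]}

```bash
mkdir -p pics; ls; python3 - <<'E'
from workcell import bot, imaging
import cv2
o=bot.get_obs();print({k:o[k] for k in('time','ee_pos','tcp_rot','opening','wrist_force')})
for n in('side','top'):
    cv2.imwrite(f'pics/{n}0.png',imaging.camera(n)); c=imaging.calibration(n);print(n,c)
E
```

```text
pics
{'time': 0.0, 'ee_pos': array([0.16865632, 0.52326309, 0.2305788 ]), 'tcp_rot': array([-1.79923723e+02,  1.20653328e-03,  1.62136363e+02]), 'opening': 0.08537428226170456, 'wrist_force': array([ 0.18627889, -1.02281346, -0.26957053])}
side {'fx': 402.88947221205063, 'fy': 402.88947221205063, 'cx': 273.9324318026823, 'cy': 206.766851246382, 'camera_from_world': array([[ 0.78447347, -0.61973021, -0.02314808, -0.46142417],
       [-0.37934635, -0.4499908 , -0.80845818,  0.36667531],
       [ 0.49060954,  0.64299514, -0.58809824,  0.74199639],
       [ 0.        ,  0.        ,  0.        ,  1.        ]])}
top {'fx': 488.77879494788965, 'fy': 488.77879494788965, 'cx': 278.5224224488301, 'cy': 213.2016697087098, 'camera_from_world': array([[ 1.48528002e-02, -9.99889546e-01,  5.38631794e-04,
         8.29168547e-03],
       [-9.87672445e-01, -1.47552705e-02, -1.55837811e-01,
         6.24242484e-01],
       [ 1.55828545e-01,  1.78263608e-03, -9.87782510e-01,
         1.24311468e+00],
       [ 0.00000000e+00,  0.00000000e+00,  0.00000000e+00,
         1.00000000e+00]])}
```

View pics/side0.png

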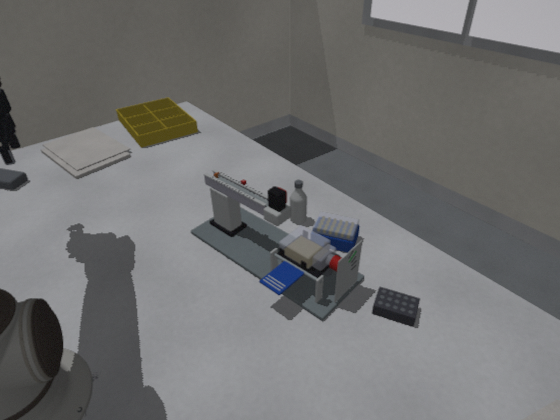

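View pics/top0.png

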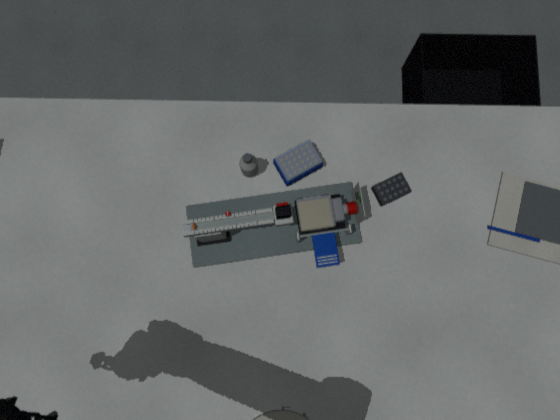

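```bash
python3 - <<'E'
import cv2
a=cv2.imread('pics/top0.png')[170:280,175:375]; cv2.imwrite('pics/t1.png',cv2.resize(a,None,fx=4,fy=4,interpolation=cv2.INTER_CUBIC))
a=cv2.imread('pics/side0.png')[160:325,185:385]; cv2.imwrite('pics/s1.png',cv2.resize(a,None,fx=3.6,fy=3.6,interpolation=cv2.INTER_CUBIC))
E
```

```text
(no output)
```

View pics/t1.png

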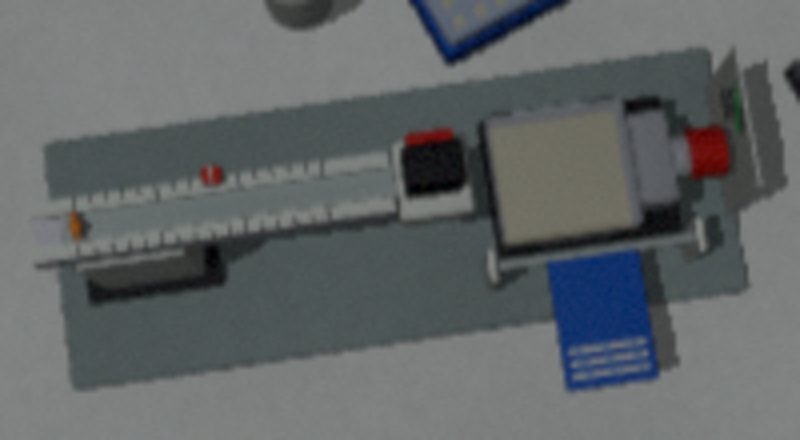

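View pics/s1.png

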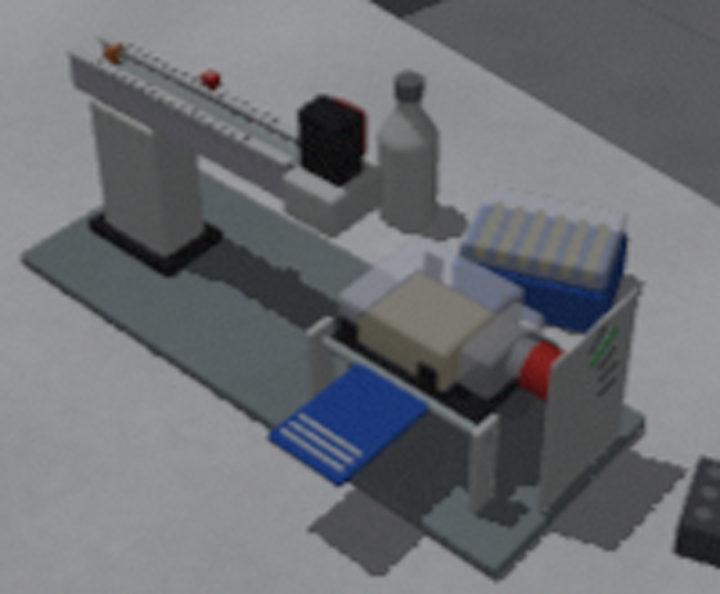

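The top view shows the plate with corners at about (186,206), (352,182), (362,242), (194,267). The pointer is at (194,226), the clip at (228,213), the handle at (283,211) and the paddle at (326,250). Next I fit the station pose.

```bash
cat > h.py <<'E'
from workcell import bot, imaging
import cv2, numpy as np
from scipy.optimize import least_squares
C={n:imaging.calibration(n) for n in('side','top')}
def proj(n,p):
    c=C[n];q=c['camera_from_world'][:3,:3]@p+c['camera_from_world'][:3,3]
    return np.array([c['fx']*q[0]/q[2]+c['cx'],c['fy']*q[1]/q[2]+c['cy']])
def s2w(t,p):
    a=t[2];return np.array([t[0]+np.cos(a)*p[0]-np.sin(a)*p[1],t[1]+np.sin(a)*p[0]+np.cos(a)*p[1],p[2]])
def onplane(n,px,z):
    c=C[n];R=c['camera_from_world'][:3,:3];T=c['camera_from_world'][:3,3]
    d=R.T@np.array([(px[0]-c['cx'])/c['fx'],(px[1]-c['cy'])/c['fy'],1]);o=-R.T@T
    return o+d*(z-o[2])/d[2]
def blob(im,kind,roi):
    x0,y0,x1,y1=roi;s=im[y0:y1,x0:x1].astype(int);b,g,r=s[...,0],s[...,1],s[...,2]
    if kind=='red':w=np.clip(r-np.maximum(g,b)-25,0,None)*(g<b+35)
    if kind=='orange':w=np.clip(g-b-25,0,None)*(r>g)
    w=w.astype(float);ys,xs=np.mgrid[y0:y1,x0:x1]
    return np.array([(xs*w).sum(),(ys*w).sum()])/w.sum(),(w>0).sum()
E
python3 - <<'E'
from h import *
t=cv2.imread('pics/top0.png');s=cv2.imread('pics/side0.png')
print('ptr',blob(t,'orange',(185,215,205,238)),blob(s,'orange',(205,165,225,182)))
print('clip',blob(t,'red',(220,205,236,222)),blob(s,'red',(236,174,252,190)))
up=lambda c,f,o:(np.array(c)+.5)/f-.5+np.array(o)
T=lambda *c:up(c,4,(175,170)); S=lambda *c:up(c,3.6,(185,160))
obs=[('top',(85,330,12),T(44,143)),('top',(85,-130,12),T(710,47)),('top',(-85,-130,12),T(749,291)),('top',(-85,330,12),T(73,390)),
('side',(-85,330,12),S(20,260)),('side',(-85,-130,12),S(497,579)),('side',(85,-130,12),S(645,425)),
('top',(0,290,172),blob(t,'orange',(185,215,205,238))[0]),('side',(0,290,172),blob(s,'orange',(205,165,225,182))[0]),
('top',(-137,8,75),T(566,391)),('top',(-137,-52,75),T(660,379)),('side',(-137,8,75),S(270,437)),('side',(-137,-52,75),S(341,482))]
f=lambda x:np.concatenate([proj(n,s2w(x,np.array(p)/1e3))-q for n,p,q in obs])
r=least_squares(f,[.6,0,0.1],loss='soft_l1')
print(r.x,np.degrees(r.x[2]));
for o,e in zip(obs,f(r.x).reshape(-1,2)):print(o[0],o[1],e.round(2))
# clip y
for n,im,roi in(('top',t,(220,205,236,222)),('side',s,(236,174,252,190))):
    px=blob(im,'red',roi)[0];w=onplane(n,px,.1725)-s2w(r.x,(0,0,.1725));a=r.x[2]
    print(n,'clip station',np.cos(a)*w[0]+np.sin(a)*w[1],-np.sin(a)*w[0]+np.cos(a)*w[1])
for n,im,roi in(('top',t,(185,215,205,238)),('side',s,(205,165,225,182))):
    px=blob(im,'orange',roi)[0];w=onplane(n,px,.172)-s2w(r.x,(0,0,.172));a=r.x[2]
    print(n,'ptr station',np.cos(a)*w[0]+np.sin(a)*w[1],-np.sin(a)*w[0]+np.cos(a)*w[1])
for nm,p in(('paddle',(-.12,-.022,.075)),('grip',(0,.075,.193))):print(nm,s2w(r.x,p))
E
```

```text
ptr (array([193.36507937, 226.0952381 ]), np.int64(9)) (array([215.5, 174. ]), np.int64(2))
clip (array([227.41846154, 213.36615385]), np.int64(20)) (array([243.225 , 181.4625]), np.int64(23))
[ 0.61737987 -0.06846515  0.16214241] 9.290075838686413
top (85, 330, 12) [ 0.12 -0.11]
top (85, -130, 12) [-0.1  -0.29]
top (-85, -130, 12) [ 0.87 -0.29]
top (-85, 330, 12) [0.34 0.13]
side (-85, 330, 12) [-0.58 -1.77]
side (-85, -130, 12) [-0.82 -2.15]
side (85, -130, 12) [ 0.66 -2.36]
top (0, 290, 172) [0.71 0.01]
side (0, 290, 172) [ 0.42 -0.2 ]
top (-137, 8, 75) [0.97 0.38]
top (-137, -52, 75) [ 0.72 -0.1 ]
side (-137, 8, 75) [-1.57 -0.68]
side (-137, -52, 75) [-0.85  0.63]
top clip station 0.01870171241929571 0.2075116269557684
side clip station 0.019972629417763087 0.2072704138552306
top ptr station 0.00027686980131240435 0.2916685387279767
side ptr station -0.0013819276141854714 0.29007558076958156
paddle [ 0.50250535 -0.10954854  0.075     ]
grip [0.60527241 0.00555113 0.193     ]
```

Emit:
servo_tool([
  [[0,0,0.122,0,0,0,0],[0,0,0.122,0,0,0,0],[0,0,0.122,0,0,0,0],[0,0,0.122,0,0,0,0],[0,0,0.122,0,0,0,0],[0,0,0.122,0,0,0,0],[0,0,0.122,0,0,0,0],[0,0,0.122,0,0,0,0],[0,0,0.122,0,0,0,0]],
], force=40)

```text
time: 0.85
ee_pos: [0.1682, 0.522, 0.2266]
tcp_rot: [-179.8, 0.4, 97.8]
wrist_force: [-0.5, 0.2, -0.1]
opening: 0.0001
```

Emit:
servo_tool([
  [[0,0,-0.026,-3.6,1.2,0,0],[0,0,0,-3.6,1.2,0,0],[0,0,0,-3.6,1.2,0,0],[0,0,0,-3.6,1.2,0,0],[0,0,0,-3.6,1.2,0,0],[0,0,0,-3.6,1.2,0,0],[0,0,0,-3.6,1.2,0,0],[0,0,0,-3.6,1.2,0,0],[0,0,0,-3.6,1.2,0,0],[0,0,0,-3.6,1.2,0,0],[0,0,0,-3.6,1.2,0,0],[0,0,0,-3.6,1.2,0,0]],
])

```text
time: 1.85
ee_pos: [0.3771, 0.1029, 0.2238]
tcp_rot: [-179.5, 0.8, 99.2]
wrist_force: [0.5, 1.5, 0.8]
opening: -0.0004
```

```bash
cat >> h.py <<'E'
ST=np.array([.61738,-.06847,.16214])
def rel(p):
    d=np.array(p)-s2w(ST,(0,0,0));a=ST[2];return np.array([np.cos(a)*d[0]+np.sin(a)*d[1],-np.sin(a)*d[0]+np.cos(a)*d[1],d[2]])*1e3
E
python3 - <<'E'
from h import *
o=bot.get_obs();print(rel(o['ee_pos']),o['tcp_rot'])
E
```

```text
[-209.49132513  207.89369985  223.78895484] [-179.49082256    0.80256553   99.19408272]
```

Emit:
servo_tool([
  [[0,0,0,-3.6,1.4,0,0],[0,0,0,-3.6,1.4,0,0],[0,0,0,-3.6,1.4,0,0],[0,0,0,-3.6,1.4,0,0],[0,0,0,-3.6,1.4,0,0],[0,0,0,-3.0,1.4,2,0],[0,0,0,-2.0,1,2,0],[0,0,0,0,0,3,0],[0,0,0,0,0,2,0],[0,0,0,0,0,0,0]],
])

```text
time: 2.68
ee_pos: [0.5113, -0.1326, 0.1305]
tcp_rot: [-179.5, 0.8, 98.6]
wrist_force: [-0.3, -0.1, -0.0]
opening: 0.0001
```

```bash

python3 - <<'E'
from h import *
o=bot.get_obs();print(rel(o['ee_pos']),o['tcp_rot'],o['wrist_force'])
E
```

```text
[-115.05482397  -46.11778291  130.54478549] [-179.53167899    0.84045801   98.57511187] [-0.3242823  -0.07517217 -0.04990707]
```

Emit:
servo_tool([
  [[-0.008,0.014,-0.012,2.4,-0.2,0,0],[0,0,0,0,0,2,0],[0,0,0,0,0,2,0],[0,0,0,0,0,0.5,0],[0,0,0,0,0,0,0]],
])

```text
time: 3.1
ee_pos: [0.505, -0.1077, 0.0864]
tcp_rot: [-180.0, -0.0, 99.3]
wrist_force: [0.4, 0.2, 0.5]
opening: 0.0002
```

```bash

python3 - <<'E'
from h import *
o=bot.get_obs();print(rel(o['ee_pos']),o['tcp_rot'],o['wrist_force'])
for n,(x,y,w,h) in(('side',(185,160,200,165)),('top',(175,170,200,110))):
    a=imaging.camera(n)[y:y+h,x:x+w];cv2.imwrite(f'pics/{n}2.png',cv2.resize(a,None,fx=3.6,fy=3.6,interpolation=cv2.INTER_CUBIC))
E
```

```text
[-117.21153024  -20.58789171   86.43056613] [-1.79956437e+02 -3.02069273e-02  9.92841532e+01] [0.43561031 0.16854912 0.49628467]
```

View pics/side2.png

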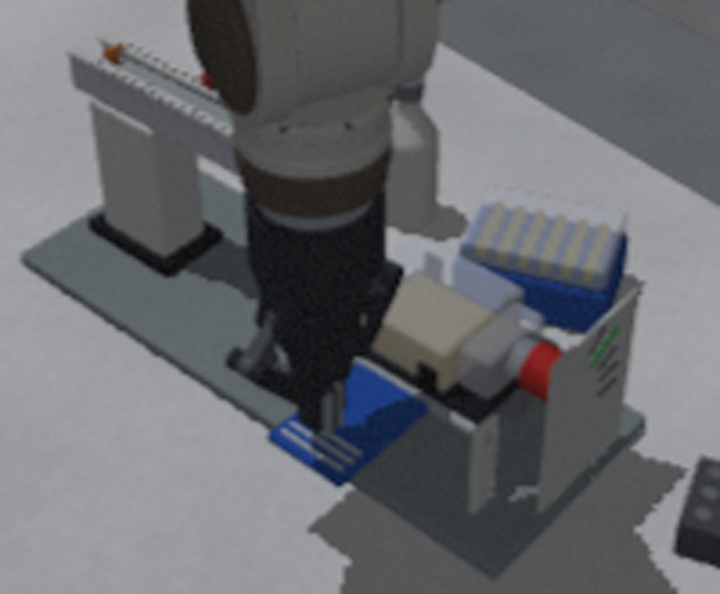

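Emit:
servo_tool([
  [[0,0,0,0,0,0.6,0],[0,0,0,0,0,0.6,0],[0,0,0,0,0,0.6,0],[0,0,0,0,0,0.6,0],[0,0,0,0,0,0.6,0],[0,0,0,0,0,0,0]],
])

```text
time: 3.7
ee_pos: [0.5092, -0.1083, 0.0614]
tcp_rot: [179.4, 0.1, 99.3]
wrist_force: [-0.7, -0.2, 1.0]
opening: -0.0002
```

```bash

python3 - <<'E'
from h import *
o=bot.get_obs();print(rel(o['ee_pos']),o['tcp_rot'],o['wrist_force'])
for n,(x,y,w,h) in(('side',(185,160,200,165)),):
    a=imaging.camera(n)[y:y+h,x:x+w];cv2.imwrite(f'pics/{n}3.png',cv2.resize(a,None,fx=3.6,fy=3.6,interpolation=cv2.INTER_CUBIC))
E
```

```text
[-113.19897258  -21.87371551   61.43935248] [1.79425427e+02 1.32886065e-01 9.92772264e+01] [-0.69814209 -0.2364716   1.0102018 ]
```

View pics/side3.png

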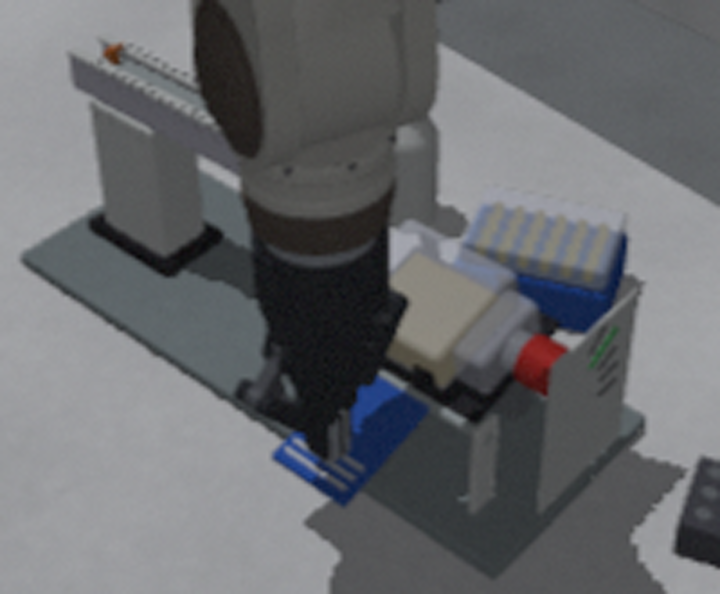

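Emit:
servo_tool([
  [[0.01,0,0,0,0,0.5,0],[0,0,0,0,0,0.5,0],[0,0,0,0,0,0.5,0],[0,0,0,0,-0.1,0.5,0]],
])

```text
time: 4.08
ee_pos: [0.5119, -0.1087, 0.0454]
tcp_rot: [179.6, 0.2, 99.3]
wrist_force: [1.2, -0.1, 5.9]
opening: 0.0002
```

```bash

python3 - <<'E'
from h import *
o=bot.get_obs();print(rel(o['ee_pos']),o['tcp_rot'],o['wrist_force'])
for n,(x,y,w,h) in(('side',(185,160,200,165)),):
    a=imaging.camera(n)[y:y+h,x:x+w];cv2.imwrite(f'pics/{n}4.png',cv2.resize(a,None,fx=3.6,fy=3.6,interpolation=cv2.INTER_CUBIC))
E
```

```text
[-110.63737124  -22.6671623    45.38558385] [179.56046941   0.2434098   99.29079007] [ 1.1575613  -0.14736944  5.86426986]
```

View pics/side4.png

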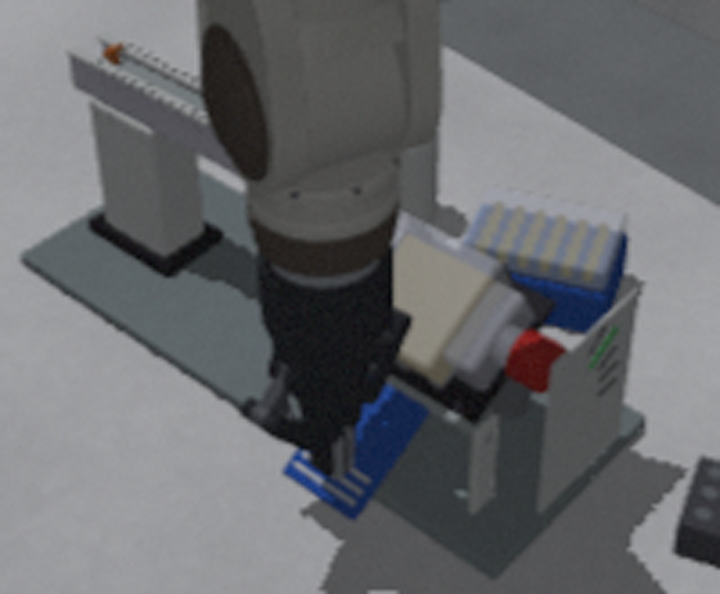

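```bash

python3 - <<'E'
from h import *
for y,c0,c in((8,(270,437),(284,470)),(-52,(341,482),(355,518))):
    f=lambda c:(np.array(c)+.5)/3.6-.5+np.array([185,160])
    P=lambda th:proj('side',s2w(ST,np.array([-50-87*np.cos(th),y,75-87*np.sin(th)])/1e3))
    print('obs delta',f(c)-f(c0))
    for d in(15,20,25,30,35):print(d,P(np.radians(d))-P(0))
E
```

```text
obs delta [3.88888889 9.16666667]
15 [1.39885693 6.36179029]
20 [2.25143125 8.02519524]
25 [3.28072923 9.44185245]
30 [ 4.47490478 10.60482189]
35 [ 5.82108478 11.50968463]
obs delta [ 3.88888889 10.        ]
15 [1.0977457  6.36753016]
20 [1.85315341 8.00563521]
25 [2.78795975 9.38423973]
30 [ 3.89089325 10.49711613]
35 [ 5.14961066 11.34066233]
```

Emit:
servo_tool([
  [[0.005,0,0,0,-0.1,0.35,0],[0,0,0,0,0,0,0],[0,0,0,0,0,0,0],[0,0,0,0,0,0,0],[0,0,0,0,0,0,0],[0,0,0,0,0,0,0]],
])

```text
time: 4.63
ee_pos: [0.5101, -0.1091, 0.0408]
tcp_rot: [-180.0, 0.2, 99.3]
wrist_force: [0.2, 0.6, 1.7]
opening: 0.0001
```

```bash

python3 - <<'E'
from h import *
o=bot.get_obs();print(rel(o['ee_pos']),o['tcp_rot'],o['wrist_force'])
for n,(x,y,w,h) in(('side',(185,160,200,165)),):
    a=imaging.camera(n)[y:y+h,x:x+w];cv2.imwrite(f'pics/{n}5.png',cv2.resize(a,None,fx=3.6,fy=3.6,interpolation=cv2.INTER_CUBIC))
E
```

```text
[-112.45627262  -22.81930928   40.76787626] [-179.98156314    0.23823438   99.26865031] [0.21636758 0.58827978 1.66577435]
```

View pics/side5.png

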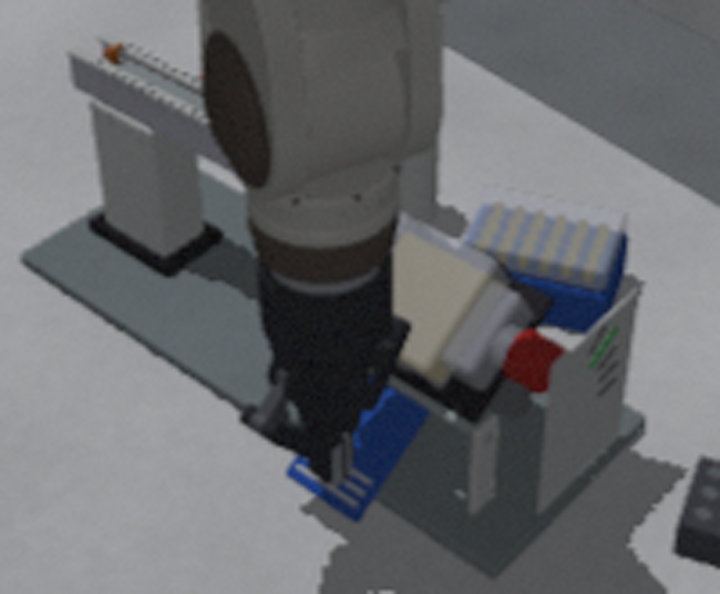

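The paddle's outer corners are at about (289,472) and (357,521) in the crop, which puts the tilt near 30–31°. I'll hold there.

Emit:
servo_tool([
  [[0,0,0,0,0,0,0],[0,0,0,0,0,0,0],[0,0,0,0,0,0,0],[0,0,0,0,0,0,0],[0,0,0,0,0,0,0],[0,0,0,0,0,0,0],[0,0,0,0,0,0,0],[0,0,0,0,0,0,0],[0,0,0,0,0,0,0],[0,0,0,0,0,0,0]],
])

```text
time: 5.52
ee_pos: [0.51, -0.1091, 0.0409]
tcp_rot: [-180.0, 0.2, 99.3]
wrist_force: [0.2, -0.3, 1.3]
opening: 0.0001
```

```bash

python3 - <<'E'
from h import *
o=bot.get_obs();print(rel(o['ee_pos']),o['tcp_rot'],o['wrist_force'])
for n,(x,y,w,h) in(('side',(185,160,200,165)),):
    a=imaging.camera(n)[y:y+h,x:x+w];cv2.imwrite(f'pics/{n}6.png',cv2.resize(a,None,fx=3.6,fy=3.6,interpolation=cv2.INTER_CUBIC))
E
```

```text
[-112.50267696  -22.81548126   40.88799125] [-179.982912      0.2414166    99.26775377] [ 0.19952258 -0.34278365  1.26198895]
```

View pics/side6.png

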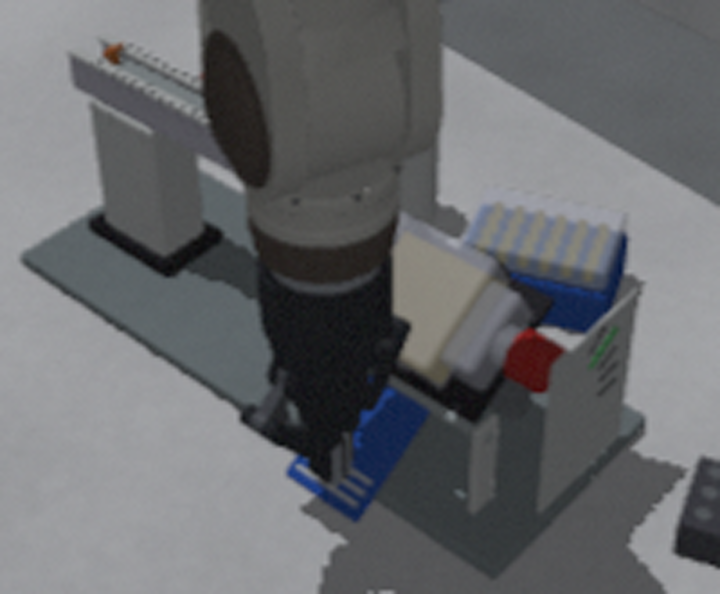

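The tilt is steady and unchanged: the corners are where they were and the cap is at the green line. I'm lifting off now.

Emit:
servo_tool([
  [[0,0,0,0,0,-0.6,0],[0,0,0,0,0,-1,0],[0,0,0,0,0,-1.2,0],[0,0,0,0,0,-1.5,0],[0,0,0,0,0,-2,0],[0,0,0,0,0,-2.5,0],[0,0,0,0,0,-2.5,2],[0,0,0,0,0,-2.5,4],[0,0,0,0,0,-2.5,7.5],[0,0,0,0,0,-2.5,7.5],[0,0,0,0,0,-2.5,7.5],[0,0,0,0,0,0,7.5]],
])

```text
time: 6.57
ee_pos: [0.507, -0.1077, 0.2742]
tcp_rot: [179.9, 0.3, 99.3]
wrist_force: [1.0, 0.1, 0.1]
opening: 0.0719
```

```bash

python3 - <<'E'
from h import *
o=bot.get_obs();print(rel(o['ee_pos']),o['tcp_rot'],o['wrist_force'])
E
```

```text
[-115.29241811  -20.88401218  274.16524912] [179.92027302   0.30116079  99.25805913] [0.98537791 0.12340739 0.13509905]
```

Emit:
servo_tool([
  [[0,0.005,0,1.8,2.2,0,7.5],[0,0,0,1.8,2.2,0,7.5],[0,0,0,1.8,2.2,0,7.5],[0,0,0,1.8,2.2,0,7.5],[0,0,0,1.8,2.2,0,7.5],[0,0,0,0.9,1,0,7.5],[0,0,0,0,0,0,7.5]],
])

```text
time: 7.15
ee_pos: [0.613, 0.0133, 0.2852]
tcp_rot: [179.3, 0.2, 99.0]
wrist_force: [0.1, -0.1, 0.3]
opening: 0.0751
```

```bash

python3 - <<'E'
from h import *
o=bot.get_obs();print(rel(o['ee_pos']),o['tcp_rot'],o['wrist_force'],o['opening'])
for n,(x,y,w,h) in(('side',(185,160,200,165)),('top',(175,170,200,110))):
    a=imaging.camera(n)[y:y+h,x:x+w];cv2.imwrite(f'pics/{n}7.png',cv2.resize(a,None,fx=3.6,fy=3.6,interpolation=cv2.INTER_CUBIC))
E
```

```text
[  8.84654419  81.43987103 285.16952933] [179.26742506   0.20866044  99.0261798 ] [ 0.07503093 -0.14749413  0.31550387] 0.0750720974373294
```

View pics/side7.png

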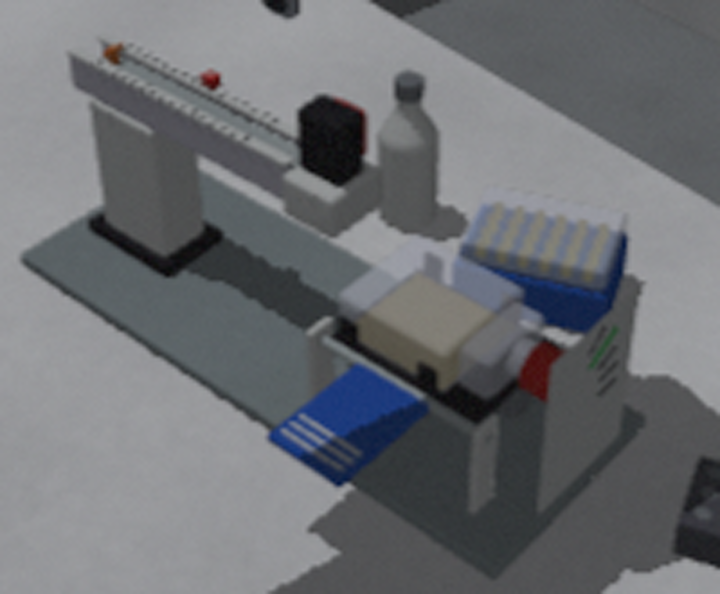

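The flask is level again, with the paddle back at its original pixels. Aligning over the handle.

Emit:
servo_tool([
  [[0.012,0.004,-0.004,-0.6,-0.8,1,7.5],[0,0,0,0,0,1.5,7.5],[0,0,0,0,0,1.5,7.5],[0,0,0,0,0,0,7.5]],
])

```text
time: 7.58
ee_pos: [0.6025, 0.0008, 0.2474]
tcp_rot: [179.8, 0.1, 99.1]
wrist_force: [-0.4, -0.6, -0.6]
opening: 0.0751
```

```bash

python3 - <<'E'
from h import *
o=bot.get_obs();print(rel(o['ee_pos']),o['tcp_rot'],o['wrist_force'],o['opening'])
for n,(x,y,w,h) in(('side',(185,130,200,165)),('top',(175,170,200,110))):
    a=imaging.camera(n)[y:y+h,x:x+w];cv2.imwrite(f'pics/{n}8.png',cv2.resize(a,None,fx=3.6,fy=3.6,interpolation=cv2.INTER_CUBIC))
E
```

```text
[ -3.5576507   70.72578708 247.36454407] [1.79825848e+02 7.42257230e-02 9.90740090e+01] [-0.4351869  -0.55904708 -0.55223269] 0.07514664549991151
```

View pics/side8.png

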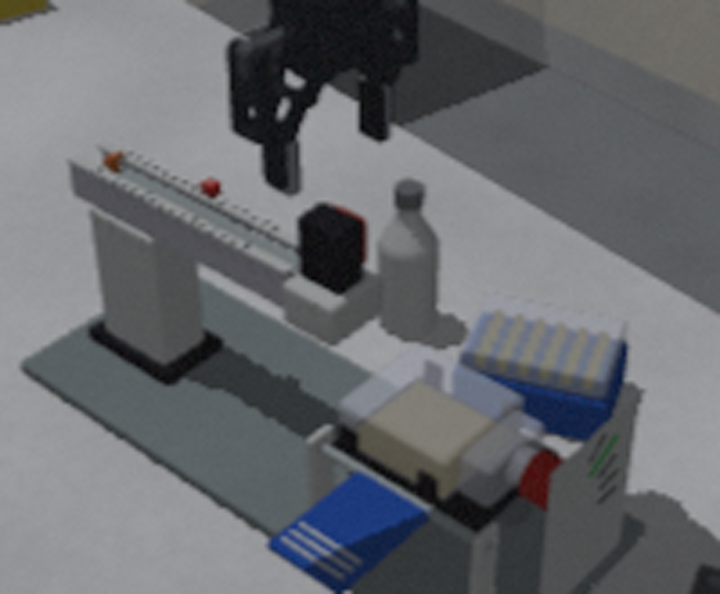

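Emit:
servo_tool([
  [[0.003,0,-0.003,0.4,0.35,0.5,7.5],[0,0,0,0,0,1.2,7.5],[0,0,0,0,0,1.2,7.5],[0,0,0,0,0,1.2,7.5],[0,0,0,0,0,1.0,7.5],[0,0,0,0,0,0,7.5]],
])

```text
time: 8.18
ee_pos: [0.6081, 0.0052, 0.204]
tcp_rot: [179.3, 0.2, 99.2]
wrist_force: [-0.3, 0.0, -0.3]
opening: 0.075
```

```bash

python3 - <<'E'
from h import *
o=bot.get_obs();print(rel(o['ee_pos']),o['tcp_rot'],o['wrist_force'],o['opening'])
for n,(x,y,w,h) in(('side',(185,130,200,165)),('top',(175,170,200,110))):
    a=imaging.camera(n)[y:y+h,x:x+w];cv2.imwrite(f'pics/{n}9.png',cv2.resize(a,None,fx=3.6,fy=3.6,interpolation=cv2.INTER_CUBIC))
E
```

```text
[  2.76269662  74.19372308 203.96214312] [179.29922838   0.18036729  99.19148295] [-0.27632813  0.00234917 -0.27142584] 0.07499802772503442
```

View pics/side9.png

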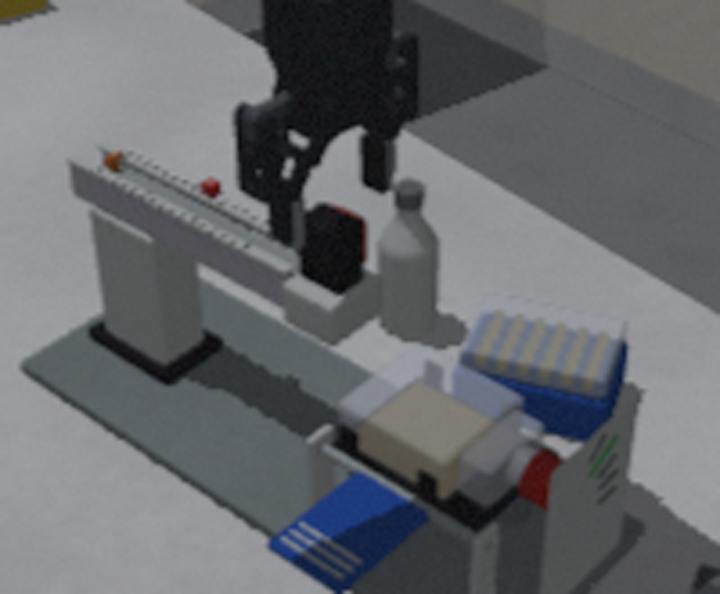

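```bash

python3 - <<'E'
from h import *
for p in((-37.5+2.8,74,211),(37.5+2.8,74,211),(0,75,213),(-13,93,213),(-13,57,213),(13,57,213)):
  q=proj('side',s2w(ST,np.array(p)/1e3));print(p,((q-[185,130]+.5)*3.6-.5).round())
  q=proj('top',s2w(ST,np.array(p)/1e3));print('   top',((q-[175,170]+.5)*3.6-.5).round())
E
```

```text
(-34.7, 74, 211) [293. 245.]
   top [402. 199.]
(40.3, 74, 211) [372. 195.]
   top [385.  85.]
(0, 75, 213) [329. 218.]
   top [392. 146.]
(-13, 93, 213) [295. 217.]
   top [368. 170.]
(-13, 57, 213) [337. 237.]
   top [423. 162.]
(13, 57, 213) [364. 220.]
   top [417. 122.]
```

View pics/top9.png

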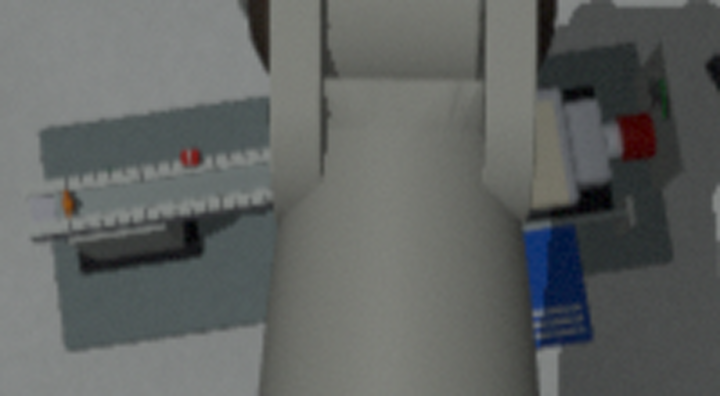

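Emit:
servo_tool([
  [[0.01,0,0,0,-0.3,1.0,7],[0,0,0,0,-0.1,1.0,7],[0,0,0,0,-0.1,0.8,7],[0.006,0,0,0.05,0,0.3,7],[0,0,0,0,0,0,7]],
])

```text
time: 8.7
ee_pos: [0.604, 0.0048, 0.174]
tcp_rot: [-180.0, 0.2, 99.2]
wrist_force: [0.1, 0.6, 0.1]
opening: 0.0699
```

```bash

python3 - <<'E'
from h import *
o=bot.get_obs();print(rel(o['ee_pos']),o['tcp_rot'],o['wrist_force'],o['opening'])
E
```

```text
[ -1.41526955  74.48396976 173.97450523] [-179.96693973    0.22580018   99.18969252] [0.12191026 0.55701359 0.05450058] 0.06994673651913755
```

Emit:
servo_tool([
  [[0,0,0,0,0.18,0,5],[0,0,0,0,0,0,4],[0,0,0,0,0,0,3.5],[0,0,0,0,0,0,3.2],[0,0,0,0,0,0,2.8],[0,0,0,0,0,0,2.2],[0,0,0,0,0,0,2],[0,0,0,0,0,0,2],[0,0,0,0,0,0,2],[0,0,0,0,0,0,2]],
], force=40)

```text
time: 9.53
ee_pos: [0.6053, 0.0051, 0.1748]
tcp_rot: [-179.9, 0.2, 99.2]
wrist_force: [-2.9, -0.6, -1.5]
opening: 0.0258
```

```bash

python3 - <<'E'
from h import *
o=bot.get_obs();print(rel(o['ee_pos']),o['tcp_rot'],o['wrist_force'],o['opening'])
for n,(x,y,w,h) in(('side',(185,130,200,165)),('top',(175,170,200,110))):
    a=imaging.camera(n)[y:y+h,x:x+w];cv2.imwrite(f'pics/{n}10.png',cv2.resize(a,None,fx=3.6,fy=3.6,interpolation=cv2.INTER_CUBIC))
E
```

```text
[-3.39340288e-02  7.45299901e+01  1.74826392e+02] [-179.92624197    0.21774594   99.21730019] [-2.87507919 -0.60006268 -1.49142677] 0.02578049191605605
```

View pics/side10.png

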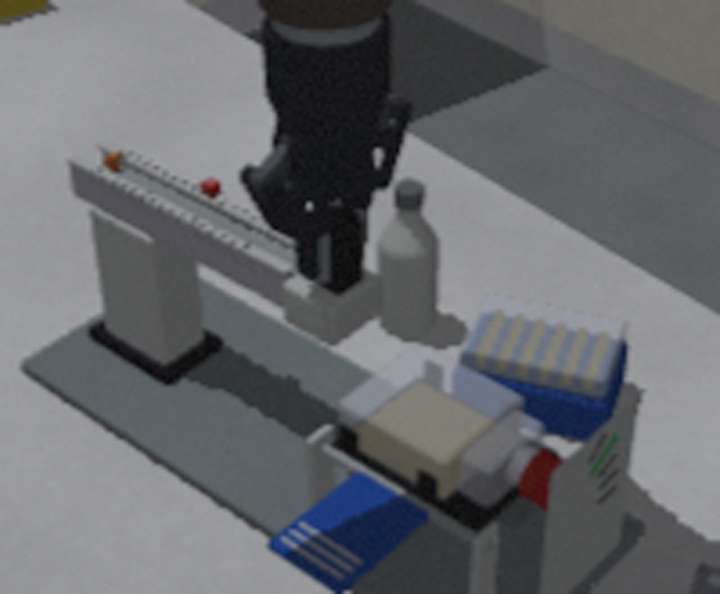

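Opening is 25.8 mm, which means the button is squeezed and the handle is held. Pulling in stages.

Emit:
servo_tool([
  [[0,0,0,-0.5,0,0,2],[0,0,0,-0.8,0,0,2],[0,0,0,-0.8,0,0,2],[0,0,0,-0.8,0,0,2],[0,0,0,-0.5,0,0,2],[0,0,0,0,0,0,2]],
])

```text
time: 10.13
ee_pos: [0.6113, -0.0306, 0.1748]
tcp_rot: [-179.9, 0.1, 99.3]
wrist_force: [-3.8, 2.9, -2.2]
opening: 0.0257
```

```bash

python3 - <<'E'
from h import *
o=bot.get_obs();print(rel(o['ee_pos']),o['tcp_rot'],o['wrist_force'],o['opening'])
for n,(x,y,w,h) in(('top',(175,170,200,110)),):
    a=imaging.camera(n)[y:y+h,x:x+w];cv2.imwrite(f'pics/{n}11.png',cv2.resize(a,None,fx=3.6,fy=3.6,interpolation=cv2.INTER_CUBIC))
E
```

```text
[8.62739982e-02 3.83972192e+01 1.74841506e+02] [-1.79939211e+02  7.39248112e-02  9.92661531e+01] [-3.83755692  2.93233126 -2.15632398] 0.0257246116847759
```

View pics/top11.png

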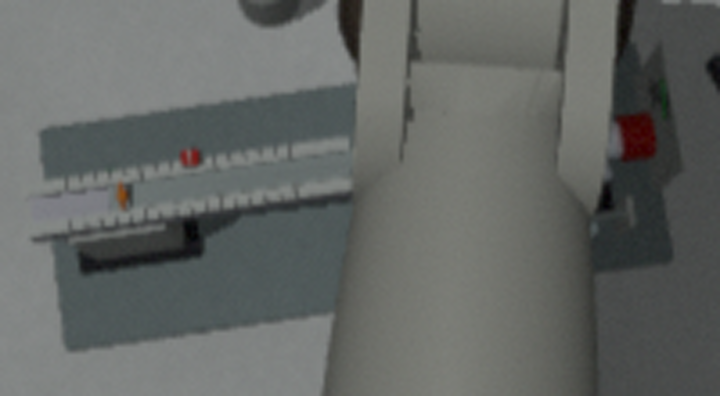

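The pointer moved with the arm, about 36 mm. Continuing.

Emit:
servo_tool([
  [[0,0,0,-0.6,0,0,2],[0,0,0,-0.9,0,0,2],[0,0,0,-0.9,0,0,2],[0,0,0,-0.9,0,0,2],[0,0,0,-0.8,0,0,2],[0,0,0,-0.3,0,0,2],[0,0,0,0,0,0,2],[0,0,0,0,0,0,2]],
])

```text
time: 10.85
ee_pos: [0.6189, -0.0767, 0.1749]
tcp_rot: [-180.0, -0.0, 99.2]
wrist_force: [-2.9, 3.6, -1.3]
opening: 0.0259
```

```bash

cat > m.py <<'E'
from h import *
import sys
k=sys.argv[1]
o=bot.get_obs();print(rel(o['ee_pos']),o['tcp_rot'],o['wrist_force'],o['opening'])
for n,(x,y,w,h) in(('top',(175,190,100,60)),('side',(195,150,80,60))):
    im=imaging.camera(n);cv2.imwrite(f'pics/{n}_raw{k}.png',im)
    a=im[y:y+h,x:x+w];cv2.imwrite(f'pics/{n}{k}.png',cv2.resize(a,None,fx=8,fy=8,interpolation=cv2.INTER_CUBIC))
    for kind,z in(('red',.1725),('orange',.172)):
        roi=((215,200,245,228),(230,172,262,195))[n=='side'] if kind=='red' else ((185,205,240,238),(205,165,262,200))[n=='side']
        try:
            p,c=blob(im,kind,roi);print(n,kind,p,c,rel(onplane(n,p,z)))
        except Exception as e:print(n,kind,e)
E
python3 m.py 12
```

```text
[  0.17830896  -8.39535696 174.8523905 ] [-1.79953688e+02 -1.32233811e-02  9.92418635e+01] [-2.94291057  3.58033119 -1.26642854] 0.02591462042008825
top red [227.48763736 213.90659341] 29 [ 17.382853   207.52375372 172.5       ]
top orange [227.824 220.928] 8 [  0.56196041 208.98386874 172.        ]
side red [241.45704467 182.45017182] 42 [ 13.79922598 207.34597885 172.5       ]
side orange [237.16129032 184.70967742] 6 [-6.59645347e-02  2.08584384e+02  1.72000000e+02]
```

View pics/top12.png

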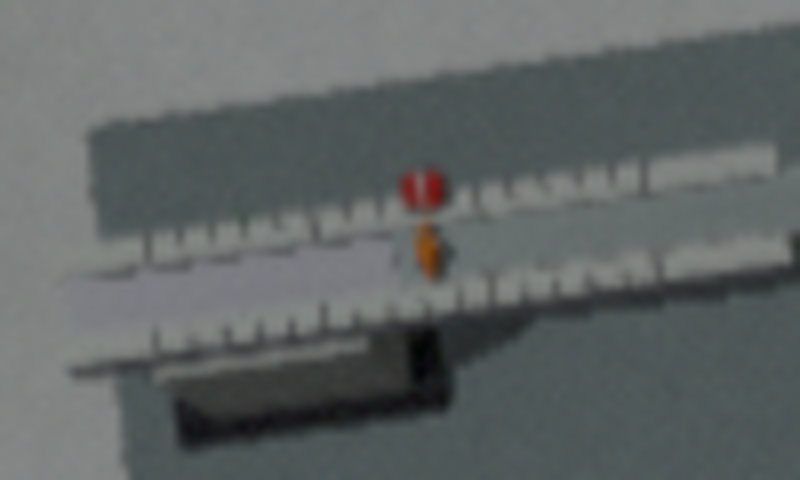

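View pics/side12.png

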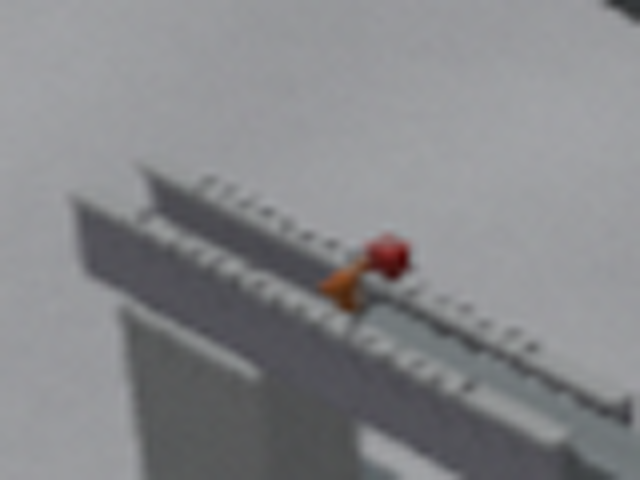

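The top view shows the clip's white line at (227.6,213.4) and the pointer at (228,221). The pointer is about 1 mm short, so I'll nudge it.

Emit:
servo_tool([
  [[0,0,0,-0.1,0,0,2],[0,0,0,0,0,0,2],[0,0,0,0,0,0,2],[0,0,0,0,0,0,2]],
])

```text
time: 11.28
ee_pos: [0.6189, -0.0767, 0.1749]
tcp_rot: [-179.9, 0.0, 99.3]
wrist_force: [-1.7, 3.0, -3.4]
opening: 0.0258
```

```bash
python3 m.py 13; python3 - <<'E'
import cv2
a=cv2.imread('pics/side_raw13.png')[130:325,185:425];cv2.imwrite('pics/s13.png',cv2.resize(a,None,fx=3,fy=3))
E
```

```text
[ 1.64313905e-01 -8.34681792e+00  1.74861241e+02] [-1.79937545e+02  3.33772526e-03  9.93232544e+01] [-1.71027087  3.03157426 -3.39779665] 0.025791290272824605
top red [227.45501956 214.27770535] 33 [ 16.50541329 207.71787781 172.5       ]
top orange [227.87619048 221.00952381] 8 [  0.34924679 208.88652983 172.        ]
side red [241.71394799 182.32033097] 40 [ 14.64875957 207.2890985  172.5       ]
side orange [237.35 184.8 ] 7 [-4.54599497e-02  2.07914524e+02  1.72000000e+02]
```

View pics/top13.png

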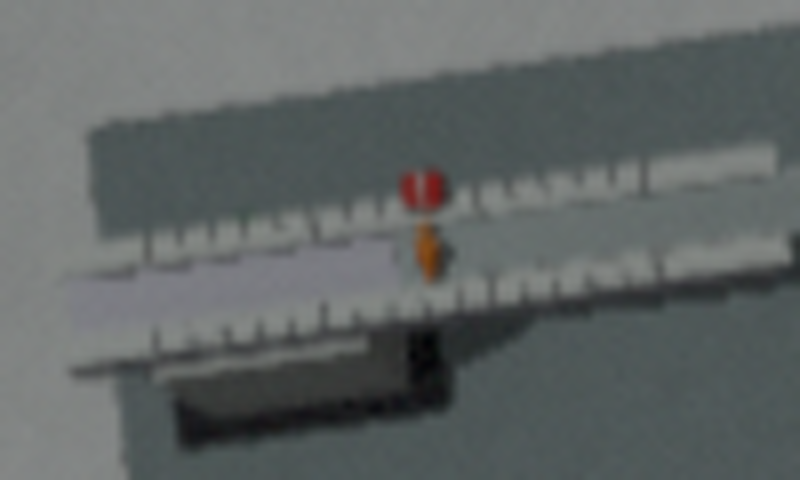

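View pics/s13.png

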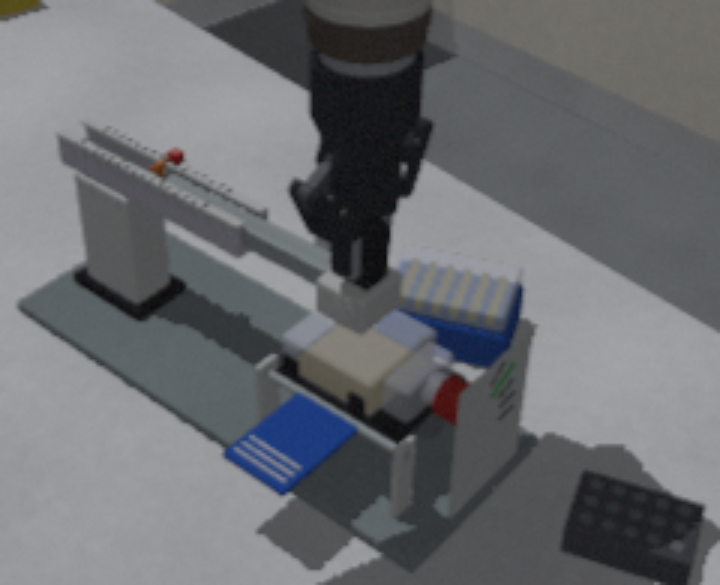

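Emit:
servo_tool([
  [[0,0,0,-0.2,0,0,2],[0,0,0,-0.1,0,0,2],[0,0,0,0,0,0,2],[0,0,0,0,0,0,2],[0,0,0,0,0,0,2]],
])

```text
time: 11.8
ee_pos: [0.6194, -0.0796, 0.1748]
tcp_rot: [-179.9, -0.0, 99.3]
wrist_force: [-1.5, 3.4, -3.0]
opening: 0.0256
```

```bash
python3 m.py 14; python3 -c "
from h import *;print(bot.get_obs()['qd'])"
```

```text
[ 1.63398569e-01 -1.13248649e+01  1.74808037e+02] [-1.79931917e+02 -2.82439495e-02  9.93323468e+01] [-1.4508149   3.44330535 -3.04073566] 0.025644774128628298
top red [227.64682003 214.11231394] 28 [ 16.83438225 207.21289901 172.5       ]
top orange [229.1754386  220.89473684] 10 [1.69063646e-01 2.05788618e+02 1.72000000e+02]
side red [242.04900817 182.40606768] 38 [ 14.92049185 206.34559455 172.5       ]
side orange [238.51724138 184.82758621] 5 [  1.77936482 205.56970938 172.        ]
[ 0.1002847  -0.04752215 -0.07714679 -0.00307286 -0.17469362  0.02143127]
```

View pics/top14.png

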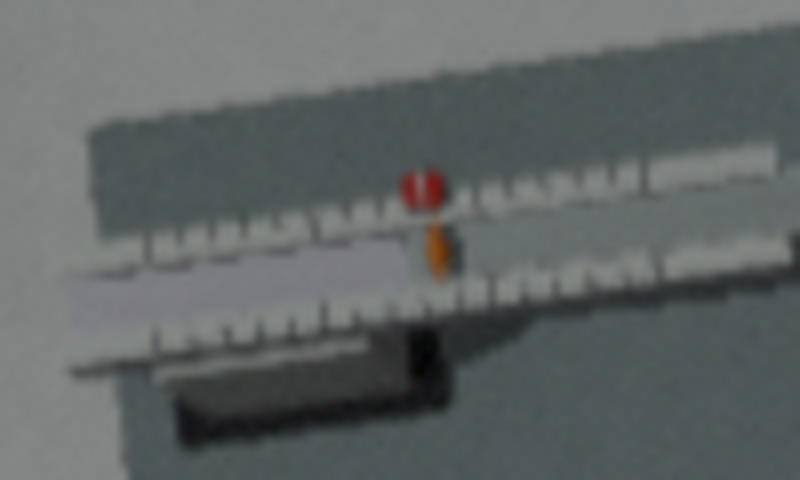

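Now about 1.6 mm past, so I'm easing back.

Emit:
servo_tool([
  [[0,0,0,0.15,0,0,2],[0,0,0,0,0,0,2],[0,0,0,0,0,0,2],[0,0,0,0,0,0,2]],
])

```text
time: 12.23
ee_pos: [0.6191, -0.0781, 0.1748]
tcp_rot: [-179.9, -0.0, 99.3]
wrist_force: [-1.5, 2.7, -2.1]
opening: 0.0261
```

```bash
python3 m.py 15
```

```text
[  0.17558667  -9.77999893 174.82402144] [-1.79934786e+02 -5.50705368e-03  9.93304456e+01] [-1.54548975  2.7122473  -2.05892442] 0.026137945264030953
top red [227.52956989 214.11693548] 27 [ 16.86435509 207.49115248 172.5       ]
top orange [228.6 221.1] 8 [-1.19486705e-01  2.07209388e+02  1.72000000e+02]
side red [241.79859485 182.40515222] 40 [ 14.51030674 206.83547063 172.5       ]
side orange [237.96969697 185.        ] 7 [  0.33049982 206.04387499 172.        ]
```

View pics/top15.png

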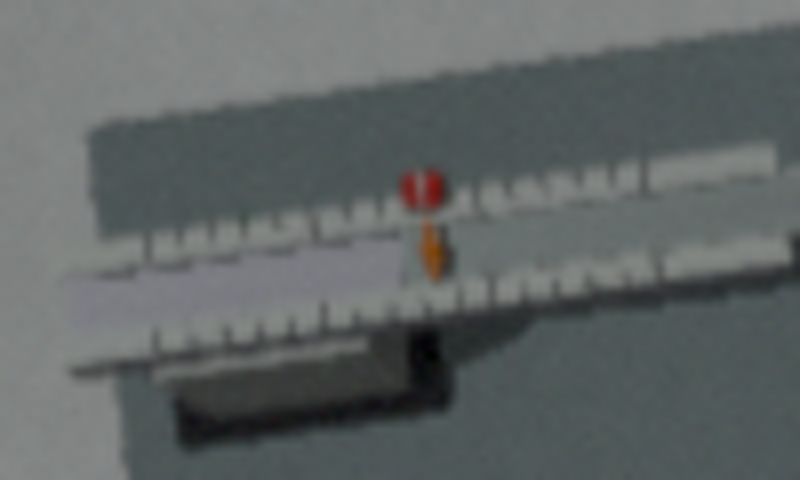

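Pointer and line agree within about 1 mm in both views, and the grip is steady. Handing in.

```bash
python3 -c "
from h import *;print(bot.job_done());o=bot.get_obs();print(o['time'],rel(o['ee_pos']),o['opening'])"
```

```text
the job is handed in; nothing more can be done
None
the job is handed in; nothing more can be done
```

I tipped the flask, let it come back level, then pulled the reader arm out to the marker clip. I handed the job in at about 12.3 s while still holding the arm there. The hand-in gave no verdict, and the state reading I tried right after it was refused.

- **Flask:** I pressed the paddle to about 30–31° (estimated from the paddle corners in the side view), held it for over a second, then lifted off. The side view afterwards showed the paddle back at its starting pixels, and it still looked level late in the pull.
- **Handle:** The fingers closed to about 26 mm, against 27 mm with the button fully in. The arm came free and the pointer moved with the gripper. I could not see the button itself, so "squeezed in" rests on the opening and the arm sliding.
- **Pointer:** I stopped about 1 mm short, overshot by about 1.6 mm, then eased back.

| Last check | Pointer (station y, mm) | Marker line (station y, mm) |
|---|---|---|
| Top view | 207.2 | 207.5 |
| Side view | 206.0 | 206.8 |

The views differ by about 1 mm, and the side-view clip value is pulled slightly by the pointer's colour. Gripper travel (84.3 mm) gives a pointer position of about 206.6. All of this is well inside the 4 mm allowed.

The clip stayed where it was in the top view. The tip box and tube block looked unmoved and the gripper stayed clear of them. The bottle was hidden behind the gripper in the last side view, so I did not check it at the end.

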